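# Depth check of a soft-serve dispensing head

### The job

The dispensing head of the soft-serve machine lies stripped on the cutting board. Stand the depth gauge flat and lengthwise on top of it over the large bore, lower the gauge's rod until it just touches the bottom of the bore, lightly (a hard push marks the seat), and then press the gauge's lock lever fully down. Leave the gauge standing there with the rod still resting on the bottom, and do not disturb anything else on the counter.

Things in the scene. Friction and masses are not known exactly. Their poses are not given: they have to be found in the camera images.
- head: dispensing head: grey block 140 (x) x 90 (y) x 58 (z) mm, fixed, on the white cutting board (260 x 300 x 12 mm, fixed); origin at the centre of its underside, z up, x along its length. Three steel spouts stick out 22 mm from its -y side. One large upright bore in the middle of its flat top; four small screws in the corners
- bore (a point): centre of the mouth of the bore, on the head's top face (58 mm above its underside). The bore is 34 mm wide and ends in a flat rigid steel seat 20 to 44 mm below the top; how deep differs every time and is not told
- gauge: loose depth gauge, about 0.5 kg, at first on the counter: steel foot bar 120 (x) x 36 (y) x 16 (z) mm, origin at the centre of its underside. A guide collar 24 mm wide stands on its middle, top 28 mm above the underside; the rod slides upright in it. The lock lever is on the +x half. Lengthwise on the head (x along the head's x, either way) it is supported where the lever is pressed
- probe: the gauge's measuring rod, 8 mm thick, origin at its lower tip; it slides straight up and down in the bar, 55 mm of travel. It starts up: tip 1 to 4 mm above the bar's underside (4 mm is the upper stop). Sliding friction 2.5 N, weight 0.9 N: it stays where left. Pushing it on the seat: at most 15 N
- plate (a point): centre of the upright thumb plate on the rod, 96 mm above the rod's tip: 24 (gauge x) x 14 (gauge y) x 26 mm tall. The gauge can be lifted by it and hangs upright (rod up at its stop, plate centre 100 mm above the bar's underside); once the bar has landed the plate can be lowered on. It is sprung on the rod: up to 3 N rigid, above that it gives 1 mm per 4 N, 4 mm at most
- lever (a joint): lock lever: 0 = open (slopes up 0.5 rad, away from the rod), 0.5 = flat on the bar, locked; starts at 0 to 0.06. Hinge 26 mm from the rod towards the gauge's +x, 20.5 mm above the underside; 34 mm long, 20 wide, 7 thick. 1 to 3 N down near its end moves it to a hard stop; it stays where left. In this model the rod is held by its friction alone, locked or not
- lever_end (a point): free end of the lock lever (middle of its thickness); with the lever down it is 60 mm from the rod towards the gauge's +x and 20.5 mm above the bar's underside, the lever's upper face 24 mm above it
Not all that is in view belongs to the job. Leave any orange or red look-alike of the gauge alone.

How it is judged (in metres and radians):
On the way, in this order (a step that is already met when the one before it is completed fails the run):
1. the gauge stands flat on the head and its rod touches the bottom of the bore, the lever still open (horizontal distance between probe and bore below 0.011 m and z of gauge in the frame of head between 0.055 and 0.061 m and angle between gauge's own z axis and vertical below 0.05 rad and z of probe in the frame of gauge below -0.015 m and contact force between probe and head above 0.3 N and value of joint lever below 0.2 rad), for 0.2 s.
2. the lever is pressed down with the rod still on the bottom (horizontal distance between probe and bore below 0.011 m and z of gauge in the frame of head between 0.055 and 0.061 m and angle between gauge's own z axis and vertical below 0.05 rad and z of probe in the frame of gauge below -0.015 m and contact force between probe and head above 0.15 N and value of joint lever above 0.42 rad), for 0.2 s.
At the end, for the whole second after the job is handed in: Gauge at rest, flat (0.05 rad) on the head's top (within 3 mm), rod in the bore (tip within 11 mm of its axis, over 15 mm below the bar) and still touching the bottom (over 0.15 N), lock lever down (over 0.42 of 0.5 rad), nothing touched by the robot (all of step 2 and linear speed of gauge below 0.01 m/s).
It fails at once if the probe is pressed on the head with more than 15 N (contact force between probe and head above 15 N).
It fails at once if a bystander is moved by more than 20 mm (distance of any of cups, cups2, syrup, plunger, oring, wrench, pan, sleeves, spatula from where it was at the start of the episode above 0.02 m).
It also fails if it takes over 54 s, if anything falls off the work surface, if the arm or the gripper's body presses on something with over 40 N, if the wrist force passes 120 N, or if a joint passes its speed limit or range.

### The arm

A 6-joint arm with a two-finger parallel gripper is mounted at the origin on the work surface. World frame = base frame: x ahead of the robot, y to its left, z up, the work surface at z = 0. Lengths are in mm, angles in degrees, forces in N, time in s.
With the tool pointing down it reaches from about 250 to 850 mm from the base axis. Payload 12.5 kg.
Tool frame: the origin (TCP) lies midway between the tips of the shut fingers; the grasp point (between the pads) lies 19 mm behind it; z points along the fingers, y is the direction in which the jaws open and shut (so a half turn about z gives the same grasp; the last joint's range is limited). The gripper opens to 93 mm and grips with 3 to 60 N. Pads are 15 mm wide; open, the fingers measure 128 mm over their backs; the gripper's body (75 mm by 188 mm) begins 65 mm behind the grasp point.
Start: joints at [-74.118, 20.094, 94.641, -0, 65.266, -4.847], TCP at [194.695, -514.372, 218.633] pointing down, gripper open.
Joint ranges: [-157.81, 157.81], [-45, 120.19], [0.68, 151.7], [-89.99, 269.99], [4.06, 180], [-164.3, 164.3]. Speed limits (degrees/s): [127.2, 127.2, 159.86, 180, 180, 180].

### API

Orientations are given as a 3x3 rotation matrix whose columns are the frame's x, y, z axes.
In Python, from station import arm, camera, get_calibration gives the robot as it stands. The module is installed in compiled form; this text tells all that it offers.
- The arm moves only by the tool move_arm, never from a script. Its argument "motion" is a list of rows, each an object with "rot": the turn, a rotation vector about the tool's x, y, z in rad, a list of three; "travel": the shift along the tool's x, y, z in cm, a list of three; "claw": the opening, from -1 (shut) to 1 (fully open), so that 0 is half open. In form: [{"rot": [ax, ay, az], "travel": [dx, dy, dz], "claw": claw}, ...]. A call has exactly 5 rows; each row is the pose to reach, as a shift and turn from the pose commanded when the call began, along the tool's axes at that moment; what a row does not reach only later rows make up. A row lasts 1/10 s, in which the tool goes at most 50 mm and 8.59 degrees, less where a joint would pass 70% of its speed; a pose out of reach is approached as far as the arm can. A call with a gripper value outside its range is refused whole. The fingers move at their own pace and stop on an object; "grip_force" is the grip in N (left out, the last holds). Time passes only in rows, so rows that repeat a pose let the fingers close, or fill a call up. It gives the time, the measured TCP pose, the force and the opening at its end, in the units of the state.
- arm.sense(): the state, without advancing time (a new reading comes with each control period).
- camera(name): name is "scene" or "top"; returns (picture, depth): 480x640x3 uint8, blue, green, red; 480x640 float32, mm along the optical axis (not along the pixel's ray), 0 where there is no reading.
- get_calibration(name): a dict with "fx", "fy", "cx", "cy" (pixels), "rvec" (rotation vector, rad) and "tvec" (3), from world to camera coordinates, as OpenCV has them. Camera axes: x right, y down, z forward; pixel columns grow to the right and rows downward; lengths in mm; the calibration is good to about 2 mm. A picture is of the moment at which its call begins. get_calibration takes no time and is no camera call.
- arm.finish_job(): hands the job in, once; it reports no verdict.
The state is a dict: "t": time; "qpos": joint angles; "dq": joint speeds; "tau": joint torques, N m; "tool_pos": TCP position; "eef_rot": TCP orientation; "force": force on the tool from outside, world axes, zero at the start; "wrist_torque": the same for the moment, N m; "gripper_width": finger opening in mm.
Only numpy, scipy, OpenCV 4.12 (cv2) and the standard library are available. Lean on these libraries where they do the work, as an engineer would, in place of code of your own. Each camera call takes 0.05 s, during which the arm holds its last target. There are 200 camera calls.

## Working session

There is one attempt and no reset: what is moved stays moved. The work goes in short steps, Python scripts to look and compute and a tool call to move; the robot and the scene stay as the last step left them, time stands still between calls to the robot, and variables do not carry over. Pictures are saved under pics/ and viewed, about 8 in all and at most 12, crops included, and the job is handed in when it is done.

Besides the shell and the picture viewer there is one more tool, called after "Request:" by a JSON object that holds its "name" and its "arguments". move_arm: Moves the arm, as the interface text tells. Its arguments: {"type":"object","properties":{"motion":{"type":"array","items":{"type":"object","properties":{"rot":{"type":"array","items":{"type":"number"}},"travel":{"type":"array","items":{"type":"number"}},"claw":{"type":"number"}}}},"grip_force":{"type":"number"}},"required":["motion"]}

```bash
mkdir -p pics; cat > h.py <<'E'
import numpy as np, cv2
from station import arm, camera, get_calibration
def cal(n):
    c=get_calibration(n); R=cv2.Rodrigues(np.array(c['rvec'],float))[0]; return c,R,np.array(c['tvec'],float).ravel()
def cloud(n,depth):
    c,R,t=cal(n); v,u=np.mgrid[0:480,0:640]
    P=np.stack([(u-c['cx'])/c['fx']*depth,(v-c['cy'])/c['fy']*depth,depth],-1)
    W=(P-t)@R; W[depth<=0]=np.nan; return W
def proj(n,p):
    c,R,t=cal(n); q=R@np.array(p,float)+t; return c['fx']*q[0]/q[2]+c['cx'],c['fy']*q[1]/q[2]+c['cy']
E
python3 - <<'E'
from h import *
for n in('top','scene'):
    im,d=camera(n); cv2.imwrite(f'pics/{n}0.png',im); np.savez(f'{n}0.npz',im=im,d=d)
    c,R,t=cal(n); print(n,c['fx'],'cam at',-R.T@t,'axis',R[2])
s=arm.sense(); print(s['t'],s['force'],s['gripper_width'],s['eef_rot'])
E
```

```text
top 439.42753142761455 cam at [ 426.21328017  114.26549553 1005.77221219] axis [ 0.05105442  0.02493338 -0.99838458]
scene 485.36648968211546 cam at [1058.83848558 -107.7740562   557.96603229] axis [-0.74496062  0.28950823 -0.60101469]
0.1 [ 0.03490449  0.71255369 -0.33512119] 92.94120004427859 [[ 9.35256200e-01  3.53971424e-01 -2.67031833e-04]
 [ 3.53971512e-01 -9.35255694e-01  9.77872890e-04]
 [ 9.63960173e-05 -1.00908334e-03 -9.99999486e-01]]
```

View pics/top0.png

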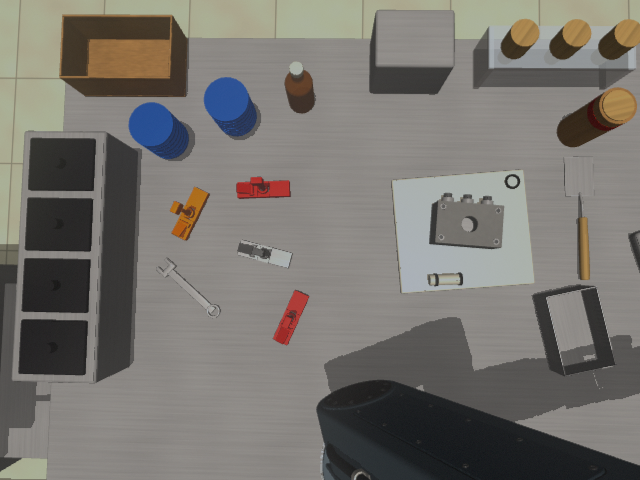

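View pics/scene0.png

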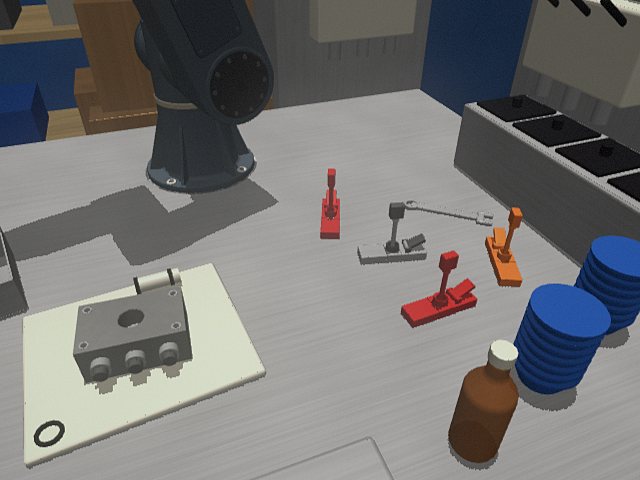

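The top view shows the grey gauge at about (265,254) and the head at (467,221), with its bore at (469,224). The scene view shows the gauge's lever to the right of its rod, at about (414,241). The red and orange ones are look-alikes. Next I'll measure.

```bash
python3 - <<'E'
from h import *
for n in('top','scene'):
    z=np.load(f'{n}0.npz'); W=cloud(n,z['d']); im=z['im']
    np.save(n+'W.npy',W)
    # head top
    box=(slice(180,265),slice(420,520)) if n=='top' else (slice(270,390),slice(60,210))
    w=W[box].reshape(-1,3); 
    hz=w[(w[:,2]>60)&(w[:,2]<78)]
    print(n,'head z',np.median(hz[:,2]),len(hz))
    (c,sz,a)=cv2.minAreaRect(hz[:,:2].astype(np.float32)); print(c,sz,a)
    m=((W[...,2]>60)&(W[...,2]<78)); mm=np.zeros(m.shape,np.uint8); mm[box]=m[box]
    box=(slice(225,285),slice(225,305)) if n=='top' else (slice(195,270),slice(350,432))
    w=W[box].reshape(-1,3); im2=im[box].reshape(-1,3)
    g=w[(w[:,2]>10)&(w[:,2]<19)]; print('bar',len(g),np.median(g[:,2])); print(cv2.minAreaRect(g[:,:2].astype(np.float32)))
    for lo,hi in((22,45),(45,80),(80,125)):
        q=w[(w[:,2]>lo)&(w[:,2]<hi)]; print(lo,hi,len(q),q.mean(0) if len(q) else '',q.min(0) if len(q) else '',q.max(0) if len(q) else '')
a=np.load('top0.npz')['im'][225:285,225:305]; b=np.load('scene0.npz')['im'][195:270,350:432]
c=np.load('top0.npz')['im'][185:260,425:510]
f=lambda x:cv2.resize(x,(390,290),interpolation=cv2.INTER_CUBIC)
cv2.imwrite('pics/crop.png',np.vstack([np.hstack([f(a),f(b)]),np.hstack([f(c),f(c)])]))
E
```

```text
top head z 69.85117653307826 2699
(533.2301635742188, -178.56484985351562) (142.30555725097656, 90.98038482666016) 86.58477020263672
bar 526 15.992786475345236
((463.7418212890625, 264.0903625488281), (120.5355224609375, 35.97324752807617), 76.4040756225586)
22 45 193 [470.71338957 293.91827996  31.18164407] [452.97393138 253.5528431   22.21698342] [485.17152889 321.2394768   42.23788671]
45 80 0   
80 125 90 [463.29194221 262.2994937  109.59120387] [454.75856873 251.2948992   88.57105151] [471.02474398 275.21840007 114.3926694 ]
scene head z 71.15162172302882 5489
(533.167724609375, -180.90554809570312) (140.49183654785156, 93.83055877685547) 85.96350860595703
bar 769 17.015030510637853
((426.4693908691406, 315.81829833984375), (111.85578918457031, 235.9318389892578), 34.837188720703125)
22 45 366 [471.43342454 283.53231681  31.1059432 ] [453.58444976 249.34479332  22.09685064] [485.87947854 317.60327277  44.98789412]
45 80 69 [465.55677588 260.61294741  62.51675724] [460.93826241 257.41759332  46.06328593] [468.33192713 265.88375849  78.77793735]
80 125 262 [467.24853957 259.52921733 102.05472072] [454.526186   248.41890461  80.88076855] [473.25761958 272.98401886 115.01344226]
```

View pics/crop.png

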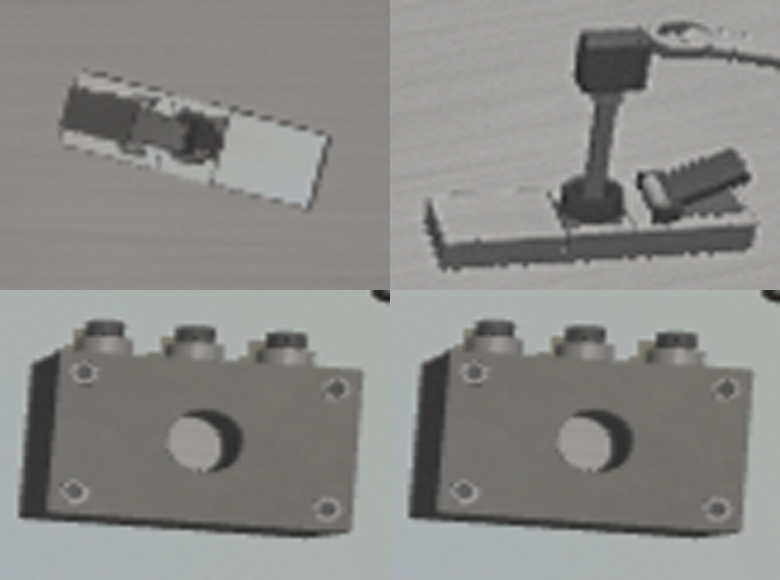

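The crops show the gauge's lever end up and to the left in the top view, which is world +y. The bore is open, with the bright seat visible. Now I'll refine the bore and seat position and work out the first move.

```bash
cat >> h.py <<'E'
def go(p,yaw_y,s=None):
    """print tool-frame travel (cm) and rot (rad) to TCP p with tool y at world angle yaw_y (deg), tool pointing down"""
    from scipy.spatial.transform import Rotation as Ro
    s=s or arm.sense(); R=np.array(s['eef_rot']); a=np.radians(yaw_y)
    y=np.array([np.cos(a),np.sin(a),0]); z=np.array([0,0,-1.]); G=np.stack([np.cross(y,z),y,z],1)
    print('t',s['t'],'pos',np.round(s['tool_pos'],1),'travel',np.round(R.T@(np.array(p)-s['tool_pos'])/10,2),'rot',np.round(Ro.from_matrix(R.T@G).as_rotvec(),3),'F',np.round(s['force'],2),'w',round(s['gripper_width'],1))
E
python3 - <<'E'
from h import *
for n,box in(('top',(180,265,420,520)),('scene',(270,390,60,210))):
    W=np.load(n+'W.npy'); m=np.zeros((480,640),np.uint8); r0,r1,c0,c1=box
    m[r0:r1,c0:c1]=((abs(W[...,2]-70.3)<2.5)[r0:r1,c0:c1])
    cs,h=cv2.findContours(m,cv2.RETR_CCOMP,cv2.CHAIN_APPROX_NONE)
    print(n)
    c,R,t=cal(n)
    def toz(uv,z=70):
        d=R.T@np.array([(uv[0]-c['cx'])/c['fx'],(uv[1]-c['cy'])/c['fy'],1]); o=-R.T@t; return o+d*(z-o[2])/d[2]
    for q,hh in zip(cs,h[0]):
        if cv2.contourArea(q)<60: continue
        pts=np.array([toz(p[0])[:2] for p in q],np.float32)
        print('hole' if hh[3]>=0 else 'outer',cv2.minAreaRect(pts))
    uv=proj(n,(533,-180,70)); u,v=map(int,uv); print(uv)
    q=W[v-12:v+13,u-15:u+16].reshape(-1,3); q=q[q[:,2]<64]; print(np.histogram(q[:,2],bins=range(10,66,3)))
go((464,264,219),-13.6)
E
```

```text
top
outer ((533.24755859375, -177.8505096435547), (141.4552459716797, 90.09850311279297), 86.28038024902344)
hole ((534.2255859375, -178.35198974609375), (36.09895324707031, 37.93634033203125), 56.726741790771484)
(np.float64(469.77651497191545), np.float64(223.5809478138887))
(array([ 0,  0,  0,  0,  0,  0,  0,  0,  0, 19, 79, 36, 12, 10,  6,  8,  6,
        6]), array([10, 13, 16, 19, 22, 25, 28, 31, 34, 37, 40, 43, 46, 49, 52, 55, 58,
       61, 64]))
scene
outer ((533.5242919921875, -181.05047607421875), (140.69223022460938, 95.46654510498047), 86.31600189208984)
hole ((532.9331665039062, -180.63987731933594), (32.81846618652344, 34.82777786254883), 45.24183654785156)
(np.float64(131.40413851477194), np.float64(317.8278375516438))
(array([ 0,  0,  0,  0,  0,  0,  0,  0,  0,  0,  9, 37, 26, 31, 34, 42, 41,
       38]), array([10, 13, 16, 19, 22, 25, 28, 31, 34, 37, 40, 43, 46, 49, 52, 55, 58,
       61, 64]))
t 0.1 pos [ 194.6 -514.1  218.2] travel [ 5.274e+01 -6.324e+01 -1.000e-02] rot [-0.001 -0.001 -0.972] F [ 0.03  0.71 -0.34] w 92.9
```

Request:
{"name": "move_arm", "arguments": {"motion": [{"travel": [52.7,-63.2,0],"rot": [0,0,-0.97],"claw": 1},{"travel": [52.7,-63.2,0],"rot": [0,0,-0.97],"claw": 1},{"travel": [52.7,-63.2,0],"rot": [0,0,-0.97],"claw": 1},{"travel": [52.7,-63.2,0],"rot": [0,0,-0.97],"claw": 1},{"travel": [52.7,-63.2,0],"rot": [0,0,-0.97],"claw": 1}]}}

```text
t: 0.6
tool_pos: [276.5, -276.2, 218.5]
eef_rot: [[0.438, 0.899, -0.0], [0.899, -0.438, 0.0], [0.0, -0.0, -1.0]]
force: [1.3, -0.7, 0.5]
gripper_width: 93.0
```

```bash
python3 -c "
from h import *
go((464.3,263,200),-13.6)"
```

```text
t 0.6 pos [ 276.5 -276.2  218.5] travel [56.7  -6.74  1.86] rot [-0.    -0.    -0.216] F [ 1.32 -0.66  0.49] w 93.0
```

Request:
{"name": "move_arm", "arguments": {"motion": [{"travel": [56.7,-6.7,1.9],"rot": [0,0,-0.216],"claw": 1},{"travel": [56.7,-6.7,1.9],"rot": [0,0,-0.216],"claw": 1},{"travel": [56.7,-6.7,1.9],"rot": [0,0,-0.216],"claw": 1},{"travel": [56.7,-6.7,1.9],"rot": [0,0,-0.216],"claw": 1},{"travel": [56.7,-6.7,1.9],"rot": [0,0,-0.216],"claw": 1}]}}

```text
t: 1.1
tool_pos: [360.3, -40.7, 210.4]
eef_rot: [[0.241, 0.971, 0.001], [0.971, -0.241, -0.0], [-0.0, 0.001, -1.0]]
force: [0.7, -0.9, 0.7]
gripper_width: 92.9
```

```bash
python3 -c "
from h import *
go((464.3,263,180),-13.6)"
```

```text
t 1.1 pos [360.3 -40.7 210.4] travel [31.98  2.79  3.04] rot [ 0.001  0.    -0.006] F [ 0.7  -0.9   0.67] w 92.9
```

Request:
{"name": "move_arm", "arguments": {"motion": [{"travel": [32,2.8,3],"rot": [0,0,-0.006],"claw": 1},{"travel": [32,2.8,3],"rot": [0,0,-0.006],"claw": 1},{"travel": [32,2.8,3],"rot": [0,0,-0.006],"claw": 1},{"travel": [32,2.8,3],"rot": [0,0,-0.006],"claw": 1},{"travel": [32,2.8,3],"rot": [0,0,-0.006],"claw": 1}]}}

```text
t: 1.6
tool_pos: [440.9, 195.1, 186.7]
eef_rot: [[0.234, 0.972, -0.0], [0.972, -0.234, -0.0], [-0.0, -0.0, -1.0]]
force: [1.0, -1.9, -0.4]
gripper_width: 93.4
```

```bash
python3 -c "
from h import *
go((464.3,263,150),-13.6)"
```

```text
t 1.6 pos [440.9 195.1 186.7] travel [7.15 0.68 3.67] rot [-0.     0.     0.001] F [ 0.98 -1.86 -0.38] w 93.4
```

Request:
{"name": "move_arm", "arguments": {"motion": [{"travel": [7.2,0.7,2],"rot": [0,0,0],"claw": 1},{"travel": [7.2,0.7,3.5],"rot": [0,0,0],"claw": 1},{"travel": [7.2,0.7,6],"rot": [0,0,0],"claw": 0.6},{"travel": [7.2,0.7,9],"rot": [0,0,0],"claw": 0.3},{"travel": [7.2,0.7,10.6],"rot": [0,0,0],"claw": 0.1}]}}

```text
t: 2.1
tool_pos: [463.4, 260.9, 78.6]
eef_rot: [[0.234, 0.972, -0.003], [0.972, -0.234, -0.001], [-0.002, -0.002, -1.0]]
force: [0.5, 1.5, -0.1]
gripper_width: 73.5
```

```bash
python3 - <<'E'
from h import *
go((464.3,263,79),-13.6)
im,d=camera('scene'); np.savez('scene1.npz',im=im,d=d)
cv2.imwrite('pics/g1.png',cv2.resize(im[130:280,310:500],(760,600),interpolation=cv2.INTER_CUBIC))
E
```

```text
t 2.1 pos [463.4 260.9  78.6] travel [ 0.23  0.04 -0.04] rot [-0.002  0.002  0.001] F [ 0.5   1.46 -0.12] w 73.5
```

View pics/g1.png

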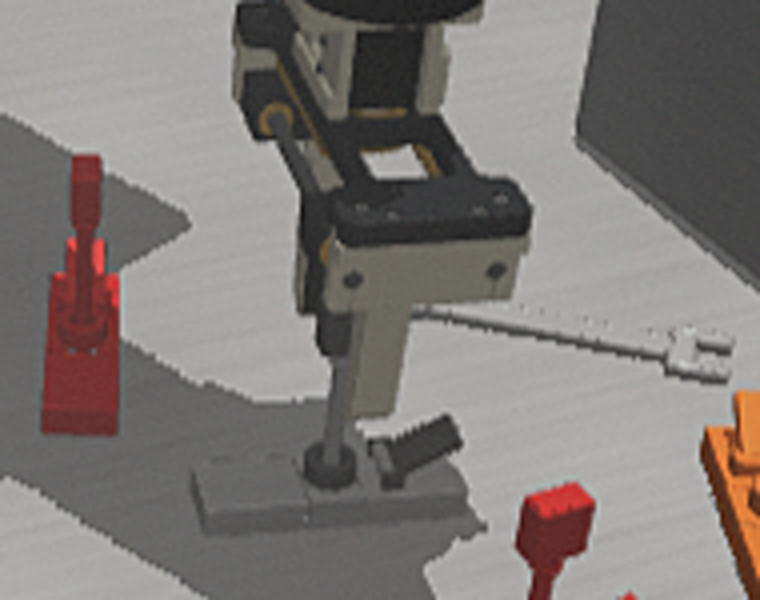

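The finger stands in front of the plate, with the rod just left of it at (340,400) in the crop. That lines up, so I'll close.

Request:
{"name": "move_arm", "arguments": {"motion": [{"travel": [0,0,0],"rot": [0,0,0],"claw": -0.3},{"travel": [0,0,0],"rot": [0,0,0],"claw": -1},{"travel": [0,0,0],"rot": [0,0,0],"claw": -1},{"travel": [0,0,0],"rot": [0,0,0],"claw": -1},{"travel": [0,0,0],"rot": [0,0,0],"claw": -1}], "grip_force": 25}}

```text
t: 2.65
tool_pos: [464.8, 261.2, 81.6]
eef_rot: [[0.235, 0.972, 0.001], [0.972, -0.235, 0.0], [0.001, 0.001, -1.0]]
force: [0.1, 0.3, -0.1]
gripper_width: 29.3
```

Request:
{"name": "move_arm", "arguments": {"motion": [{"travel": [0,0,0],"rot": [0,0,0],"claw": -1},{"travel": [0,0,0],"rot": [0,0,0],"claw": -1},{"travel": [0,0,0],"rot": [0,0,0],"claw": -1},{"travel": [0,0,0],"rot": [0,0,0],"claw": -1},{"travel": [0,0,0],"rot": [0,0,0],"claw": -1}]}}

```text
t: 3.15
tool_pos: [464.4, 261.2, 81.0]
eef_rot: [[0.235, 0.972, -0.0], [0.972, -0.235, -0.0], [-0.0, -0.0, -1.0]]
force: [-2.0, 0.6, 0.8]
gripper_width: 13.8
```

Request:
{"name": "move_arm", "arguments": {"motion": [{"travel": [0,0,-0.3],"rot": [0,0,0],"claw": -1},{"travel": [0,0,-0.7],"rot": [0,0,0],"claw": -1},{"travel": [0,0,-1.5],"rot": [0,0,0],"claw": -1},{"travel": [0,0,-3],"rot": [0,0,0],"claw": -1},{"travel": [0,0,-5],"rot": [0,0,0],"claw": -1}]}}

```text
t: 3.65
tool_pos: [464.2, 260.8, 131.4]
eef_rot: [[0.235, 0.972, -0.001], [0.972, -0.235, -0.001], [-0.001, -0.001, -1.0]]
force: [0.6, -0.1, -5.1]
gripper_width: 13.9
```

Request:
{"name": "move_arm", "arguments": {"motion": [{"travel": [0,0,-2],"rot": [0,0,0],"claw": -1},{"travel": [0,0,-4],"rot": [0,0,0],"claw": -1},{"travel": [0,0,-6],"rot": [0,0,0],"claw": -1},{"travel": [0,0,-7],"rot": [0,0,0],"claw": -1},{"travel": [0,0,-7],"rot": [0,0,0],"claw": -1}]}}

```text
t: 4.15
tool_pos: [465.1, 261.3, 202.4]
eef_rot: [[0.235, 0.972, 0.002], [0.972, -0.235, 0.001], [0.002, 0.002, -1.0]]
force: [-0.1, 0.7, -4.3]
gripper_width: 13.8
```

```bash
python3 - <<'E'
from h import *
im,d=camera('scene'); np.savez('scene2.npz',im=im,d=d)
W=cloud('scene',d)
w=W[60:270,300:500].reshape(-1,3)
# bar = points near gauge in region above table
g=w[(w[:,2]>90)&(w[:,2]<165)&(abs(w[:,0]-464)<70)&(abs(w[:,1]-262)<75)]
print(len(g),g.min(0),g.max(0))
cv2.imwrite('pics/g2.png',cv2.resize(im[40:280,290:530],(600,600),interpolation=cv2.INTER_CUBIC))
go((532.8,-181,201),-3.7)
E
```

```text
1617 [433.72943106 199.76249903 120.50576918] [495.98985966 322.37028449 164.32894021]
t 4.2 pos [464.6 261.1 201.2] travel [-4.137e+01  1.701e+01  1.000e-02] rot [ 0.    -0.    -0.172] F [ 0.19 -0.76 -5.72] w 14.0
```

View pics/g2.png

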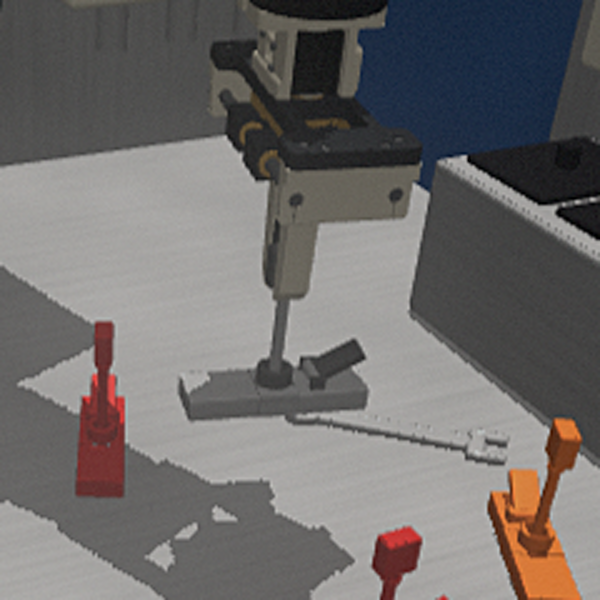

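The gauge hangs level. Its bar is centred at (464.9, 261.1) in the scene camera, which agrees with the TCP, so the scene camera matches the arm. I'll carry it to the bore at (533, -180.7).

Request:
{"name": "move_arm", "arguments": {"motion": [{"travel": [-0.8,0.3,0],"rot": [0,0,-0.01],"claw": -1},{"travel": [-3,1.2,0],"rot": [0,0,-0.03],"claw": -1},{"travel": [-6,2.5,0],"rot": [0,0,-0.06],"claw": -1},{"travel": [-9.5,3.9,0],"rot": [0,0,-0.09],"claw": -1},{"travel": [-13,5.3,0],"rot": [0,0,-0.12],"claw": -1}]}}

```text
t: 4.7
tool_pos: [485.0, 120.5, 200.0]
eef_rot: [[0.115, 0.993, -0.002], [0.993, -0.115, -0.0], [-0.001, -0.002, -1.0]]
force: [0.4, 0.3, -5.9]
gripper_width: 14.2
```

```bash
python3 -c "
from h import *
go((533,-180.7,200),-3.7)"
```

```text
t 4.7 pos [485.  120.5 200. ] travel [-2.937e+01  8.220e+00  1.000e-02] rot [-0.002  0.001 -0.05 ] F [ 0.38  0.32 -5.85] w 14.2
```

Request:
{"name": "move_arm", "arguments": {"motion": [{"travel": [-3.8,1.1,0],"rot": [0,0,-0.02],"claw": -1},{"travel": [-7.8,2.2,0],"rot": [0,0,-0.05],"claw": -1},{"travel": [-11.8,3.3,0],"rot": [0,0,-0.05],"claw": -1},{"travel": [-15.8,4.4,0],"rot": [0,0,-0.05],"claw": -1},{"travel": [-19.5,5.5,0],"rot": [0,0,-0.05],"claw": -1}]}}

```text
t: 5.2
tool_pos: [516.7, -80.0, 200.1]
eef_rot: [[0.067, 0.998, -0.002], [0.998, -0.067, 0.0], [0.0, -0.002, -1.0]]
force: [0.6, -0.7, -5.5]
gripper_width: 14.0
```

```bash
python3 -c "
from h import *
go((533,-180.7,200),-3.7)"
```

```text
t 5.2 pos [516.7 -80.  200.1] travel [-9.93  2.3   0.  ] rot [-0.002 -0.    -0.002] F [ 0.63 -0.69 -5.52] w 14.0
```

Request:
{"name": "move_arm", "arguments": {"motion": [{"travel": [-3.5,0.8,0],"rot": [0,0,0],"claw": -1},{"travel": [-6.5,1.5,0],"rot": [0,0,0],"claw": -1},{"travel": [-8.7,2.0,0],"rot": [0,0,0],"claw": -1},{"travel": [-9.6,2.2,0],"rot": [0,0,0],"claw": -1},{"travel": [-9.9,2.3,0],"rot": [0,0,0],"claw": -1}]}}

```text
t: 5.7
tool_pos: [533.2, -178.7, 200.2]
eef_rot: [[0.068, 0.998, -0.001], [0.998, -0.068, 0.001], [0.001, -0.002, -1.0]]
force: [-0.6, 0.0, -4.4]
gripper_width: 14.1
```

Request:
{"name": "move_arm", "arguments": {"motion": [{"travel": [0,0,0.5],"rot": [0,0,0],"claw": -1},{"travel": [0,0,1.2],"rot": [0,0,0],"claw": -1},{"travel": [0,0,2],"rot": [0,0,0],"claw": -1},{"travel": [0,0,2.8],"rot": [0,0,0],"claw": -1},{"travel": [0,0,3.4],"rot": [0,0,0],"claw": -1}]}}

```text
t: 6.2
tool_pos: [533.5, -177.6, 166.0]
eef_rot: [[0.066, 0.998, -0.001], [0.998, -0.066, 0.0], [0.0, -0.001, -1.0]]
force: [-0.1, -0.3, -5.2]
gripper_width: 13.5
```

```bash
python3 - <<'E'
from h import *
go((533,-180.7,150),-3.7)
im,d=camera('scene'); np.savez('scene3.npz',im=im,d=d)
W=cloud('scene',d); w=W.reshape(-1,3)
g=w[(w[:,2]>81)&(w[:,2]<104)&(abs(w[:,0]-533)<60)&(abs(w[:,1]+180)<80)]
print(len(g),g.min(0),g.max(0),cv2.minAreaRect(g[:,:2].astype(np.float32)))
cv2.imwrite('pics/g3.png',cv2.resize(im[200:400,40:240],(600,600),interpolation=cv2.INTER_CUBIC))
E
```

```text
t 6.2 pos [ 533.5 -177.6  166. ] travel [-0.31 -0.03  1.6 ] rot [-0.001 -0.    -0.002] F [-0.09 -0.28 -5.25] w 13.5
2075 [ 511.67823656 -237.43939269   82.84640558] [ 556.99314901 -115.45914601  103.95607294] ((534.2506713867188, -176.422119140625), (120.33422088623047, 39.40688705444336), 86.17920684814453)
```

View pics/g3.png

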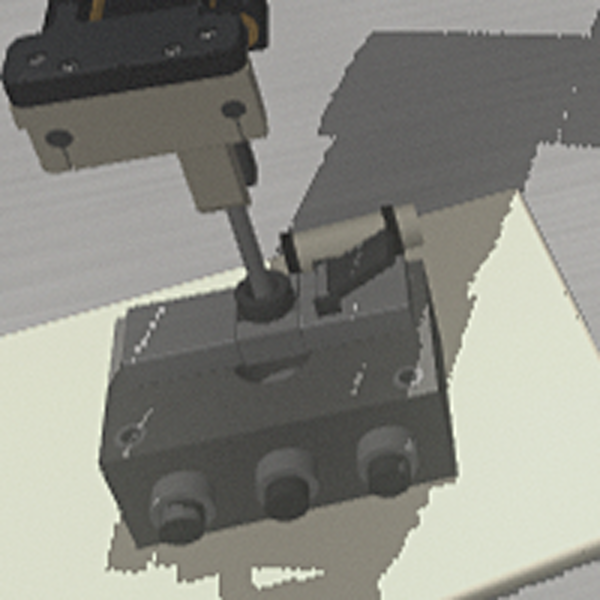

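The bar hangs about 15 mm above the head, and lengthwise along it. The scene camera puts the bar about 4 mm too far in +y, so I'll correct that and go down.

Request:
{"name": "move_arm", "arguments": {"motion": [{"travel": [-0.2,-0.05,0.1],"rot": [0,0,0],"claw": -1},{"travel": [-0.4,-0.05,0.3],"rot": [0,0,0],"claw": -1},{"travel": [-0.4,-0.05,0.6],"rot": [0,0,0],"claw": -1},{"travel": [-0.4,-0.05,0.9],"rot": [0,0,0],"claw": -1},{"travel": [-0.4,-0.05,1.2],"rot": [0,0,0],"claw": -1}]}}

```text
t: 6.75
tool_pos: [533.0, -182.1, 154.9]
eef_rot: [[0.067, 0.998, 0.0], [0.998, -0.067, -0.0], [0.0, 0.0, -1.0]]
force: [1.1, 0.2, -5.7]
gripper_width: 13.7
```

Request:
{"name": "move_arm", "arguments": {"motion": [{"travel": [0,0,0.1],"rot": [0,0,0],"claw": -1},{"travel": [0,0,0.2],"rot": [0,0,0],"claw": -1},{"travel": [0,0,0.3],"rot": [0,0,0],"claw": -1},{"travel": [0,0,0.4],"rot": [0,0,0],"claw": -1},{"travel": [0,0,0.5],"rot": [0,0,0],"claw": -1}]}}

```text
t: 7.25
tool_pos: [533.2, -181.9, 150.5]
eef_rot: [[0.067, 0.998, 0.001], [0.998, -0.067, -0.0], [0.0, 0.001, -1.0]]
force: [-0.3, 3.1, 1.6]
gripper_width: 13.5
```

```bash
python3 - <<'E'
from h import *
im,d=camera('scene')
for i in range(1): go((533,-181.5,140),-3.7)
W=cloud('scene',d); w=W.reshape(-1,3)
g=w[(w[:,2]>80)&(w[:,2]<89)&(abs(w[:,0]-533)<70)&(abs(w[:,1]+180)<80)]
print(len(g),np.median(g[:,2]),cv2.minAreaRect(g[:,:2].astype(np.float32)))
E
```

```text
t 7.3 pos [ 533.1 -181.9  150.3] travel [ 0.04 -0.01  1.03] rot [ 0.    -0.    -0.002] F [-0.1   2.9   1.56] w 13.5
1557 86.98830875227104 ((534.03955078125, -180.63771057128906), (119.93641662597656, 39.10048294067383), 86.31761932373047)
```

It has landed: Fz went from -5.7 to +1.6, and the bar is within 1 mm of the head centre in the same camera. Now I'll lower the rod.

Request:
{"name": "move_arm", "arguments": {"motion": [{"travel": [0,0,0.3],"rot": [0,0,0],"claw": -1},{"travel": [0,0,0.7],"rot": [0,0,0],"claw": -1},{"travel": [0,0,1.1],"rot": [0,0,0],"claw": -1},{"travel": [0,0,1.5],"rot": [0,0,0],"claw": -1},{"travel": [0,0,1.9],"rot": [0,0,0],"claw": -1}]}}

```text
t: 7.8
tool_pos: [533.0, -182.0, 130.7]
eef_rot: [[0.067, 0.998, 0.0], [0.998, -0.067, 0.0], [0.0, 0.0, -1.0]]
force: [0.0, 4.5, 2.3]
gripper_width: 14.3
```

Request:
{"name": "move_arm", "arguments": {"motion": [{"travel": [0,0,0.1],"rot": [0,0,0],"claw": -1},{"travel": [0,0,0.2],"rot": [0,0,0],"claw": -1},{"travel": [0,0,0.3],"rot": [0,0,0],"claw": -1},{"travel": [0,0,0.4],"rot": [0,0,0],"claw": -1},{"travel": [0,0,0.4],"rot": [0,0,0],"claw": -1}]}}

```text
t: 8.3
tool_pos: [533.0, -182.0, 127.0]
eef_rot: [[0.067, 0.998, -0.0], [0.998, -0.067, 0.0], [0.0, -0.0, -1.0]]
force: [-0.8, 3.6, 0.6]
gripper_width: 14.0
```

Request:
{"name": "move_arm", "arguments": {"motion": [{"travel": [0,0,0.05],"rot": [0,0,0],"claw": -1},{"travel": [0,0,0.1],"rot": [0,0,0],"claw": -1},{"travel": [0,0,0.15],"rot": [0,0,0],"claw": -1},{"travel": [0,0,0.2],"rot": [0,0,0],"claw": -1},{"travel": [0,0,0.2],"rot": [0,0,0],"claw": -1}]}}

```text
t: 8.8
tool_pos: [533.0, -182.0, 125.0]
eef_rot: [[0.067, 0.998, -0.0], [0.998, -0.067, 0.0], [0.0, -0.0, -1.0]]
force: [0.5, 3.8, 0.9]
gripper_width: 14.3
```

Request:
{"name": "move_arm", "arguments": {"motion": [{"travel": [0,0,0.05],"rot": [0,0,0],"claw": -1},{"travel": [0,0,0.1],"rot": [0,0,0],"claw": -1},{"travel": [0,0,0.15],"rot": [0,0,0],"claw": -1},{"travel": [0,0,0.2],"rot": [0,0,0],"claw": -1},{"travel": [0,0,0.2],"rot": [0,0,0],"claw": -1}]}}

```text
t: 9.3
tool_pos: [533.0, -182.1, 123.0]
eef_rot: [[0.067, 0.998, -0.0], [0.998, -0.067, -0.0], [-0.0, -0.0, -1.0]]
force: [0.5, 3.4, 0.3]
gripper_width: 13.8
```

Request:
{"name": "move_arm", "arguments": {"motion": [{"travel": [0,0,0.05],"rot": [0,0,0],"claw": -1},{"travel": [0,0,0.1],"rot": [0,0,0],"claw": -1},{"travel": [0,0,0.15],"rot": [0,0,0],"claw": -1},{"travel": [0,0,0.15],"rot": [0,0,0],"claw": -1},{"travel": [0,0,0.15],"rot": [0,0,0],"claw": -1}]}}

```text
t: 9.8
tool_pos: [532.9, -182.1, 121.5]
eef_rot: [[0.067, 0.998, -0.0], [0.998, -0.067, -0.0], [-0.0, -0.0, -1.0]]
force: [1.2, 4.2, 0.6]
gripper_width: 13.8
```

Request:
{"name": "move_arm", "arguments": {"motion": [{"travel": [0,0,0.05],"rot": [0,0,0],"claw": -1},{"travel": [0,0,0.1],"rot": [0,0,0],"claw": -1},{"travel": [0,0,0.1],"rot": [0,0,0],"claw": -1},{"travel": [0,0,0.1],"rot": [0,0,0],"claw": -1},{"travel": [0,0,0.1],"rot": [0,0,0],"claw": -1}]}}

```text
t: 10.3
tool_pos: [533.0, -182.1, 120.6]
eef_rot: [[0.067, 0.998, 0.0], [0.998, -0.067, -0.0], [-0.0, 0.0, -1.0]]
force: [0.4, 3.1, 2.5]
gripper_width: 13.7
```

Request:
{"name": "move_arm", "arguments": {"motion": [{"travel": [0,0,0.03],"rot": [0,0,0],"claw": -1},{"travel": [0,0,0.05],"rot": [0,0,0],"claw": -1},{"travel": [0,0,0.05],"rot": [0,0,0],"claw": -1},{"travel": [0,0,0.05],"rot": [0,0,0],"claw": -1},{"travel": [0,0,0.05],"rot": [0,0,0],"claw": -1}]}}

```text
t: 10.8
tool_pos: [533.0, -182.1, 120.2]
eef_rot: [[0.067, 0.998, 0.0], [0.998, -0.067, -0.0], [-0.0, 0.0, -1.0]]
force: [-2.0, 2.4, 5.0]
gripper_width: 13.8
```

Request:
{"name": "move_arm", "arguments": {"motion": [{"travel": [0,0,0.02],"rot": [0,0,0],"claw": -1},{"travel": [0,0,0.04],"rot": [0,0,0],"claw": -1},{"travel": [0,0,0.04],"rot": [0,0,0],"claw": -1},{"travel": [0,0,0.04],"rot": [0,0,0],"claw": -1},{"travel": [0,0,0.04],"rot": [0,0,0],"claw": -1}]}}

```text
t: 11.3
tool_pos: [533.0, -182.1, 119.8]
eef_rot: [[0.067, 0.998, 0.0], [0.998, -0.067, -0.0], [-0.0, 0.0, -1.0]]
force: [-0.7, 3.2, 5.6]
gripper_width: 13.9
```

```bash
python3 -c "
from h import *
for i in range(4): camera('top'); go((533,-181,140),-3.7)"
```

```text
t 11.35 pos [ 533.  -182.1  119.9] travel [ 0.11 -0.01 -2.01] rot [ 0.     0.    -0.002] F [-1.59  3.19  4.93] w 13.8
t 11.4 pos [ 533.  -182.1  119.8] travel [ 0.11 -0.01 -2.02] rot [ 0.     0.    -0.002] F [-1.55  2.9   5.73] w 13.9
t 11.45 pos [ 533.  -182.1  119.8] travel [ 0.11 -0.01 -2.02] rot [ 0.     0.    -0.002] F [-0.2   4.37  4.89] w 13.9
t 11.5 pos [ 533.  -182.1  119.8] travel [ 0.11 -0.01 -2.02] rot [ 0.     0.    -0.002] F [-1.46  3.07  5.9 ] w 13.9
```

A steady push of about 5.4 N against about 1 N while sliding means the rod is on the seat with about 4 N. Step 1's 0.2 s is held. Release and raise.

Request:
{"name": "move_arm", "arguments": {"motion": [{"travel": [0,0,0],"rot": [0,0,0],"claw": -0.6},{"travel": [0,0,0],"rot": [0,0,0],"claw": -0.5},{"travel": [0,0,0],"rot": [0,0,0],"claw": -0.3},{"travel": [0,0,0],"rot": [0,0,0],"claw": -0.1},{"travel": [0,0,0],"rot": [0,0,0],"claw": 0}]}}

```text
t: 12.0
tool_pos: [532.9, -182.1, 119.6]
eef_rot: [[0.067, 0.998, -0.0], [0.998, -0.067, -0.0], [-0.0, -0.0, -1.0]]
force: [0.7, -0.4, -0.4]
gripper_width: 42.7
```

Request:
{"name": "move_arm", "arguments": {"motion": [{"travel": [0,0,-0.5],"rot": [0,0,0],"claw": 0},{"travel": [0,0,-2],"rot": [0,0,0],"claw": 0},{"travel": [0,0,-4],"rot": [0,0,0],"claw": 0},{"travel": [0,0,-6],"rot": [0,0,0],"claw": 0},{"travel": [0,0,-7],"rot": [0,0,0],"claw": 0}]}}

```text
t: 12.5
tool_pos: [533.5, -182.3, 191.6]
eef_rot: [[0.067, 0.998, 0.002], [0.998, -0.067, -0.001], [-0.001, 0.002, -1.0]]
force: [-0.0, -0.7, -0.4]
gripper_width: 46.6
```

```bash
python3 - <<'E'
from h import *
im,d=camera('scene'); W=cloud('scene',d); w=W.reshape(-1,3)
sel=lambda lo,hi:w[(w[:,2]>lo)&(w[:,2]<hi)&(abs(w[:,0]-533)<60)&(abs(w[:,1]+180)<80)]
g=sel(80,88.5); print('bar',len(g),np.median(g[:,2]),cv2.minAreaRect(g[:,:2].astype(np.float32)))
g=sel(118,160); print('plate',g.mean(0),g.min(0),g.max(0))
g=sel(92,115); g=g[g[:,1]>-160]; print('lever',len(g),g.min(0),g.max(0),g.mean(0))
a=np.radians(86.3); e=np.array([533.5,-180.8])+54*np.array([np.cos(a),np.sin(a)]); print(e)
go((*e,180),-3.7)
cv2.imwrite('pics/g4.png',cv2.resize(im[200:400,40:240],(600,600),interpolation=cv2.INTER_CUBIC))
E
```

```text
bar 1507 86.85580235613098 ((533.5614624023438, -180.84323120117188), (119.98967742919922, 39.575660705566406), 86.46858978271484)
plate [ 537.71966903 -180.62357113  141.83014732] [ 525.02335316 -193.55972091  118.52502629] [ 543.00906414 -168.66302647  154.64152667]
lever 379 [ 520.71282617 -159.78789022   92.04069455] [ 550.15649312 -122.98807232  112.72158229] [ 538.37471611 -142.15213357  102.01328697]
[ 536.98474465 -126.91255661]
t 12.55 pos [ 533.9 -182.4  192.4] travel [ 5.56 -0.06  1.23] rot [ 0.003  0.001 -0.002] F [0.31 0.41 2.15] w 46.5
```

View pics/g4.png

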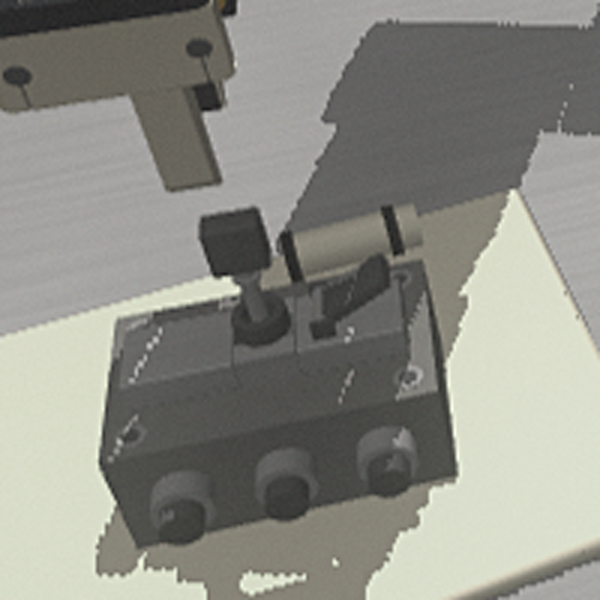

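The gauge stands flat with its rod down and the lever open, its tip at (375,265) in the crop. Next I shut the fingers and move over the lever end.

Request:
{"name": "move_arm", "arguments": {"motion": [{"travel": [2.5,0,0],"rot": [0,0,0],"claw": -0.5},{"travel": [5.5,0,0],"rot": [0,0,0],"claw": -1},{"travel": [5.6,0,1.5],"rot": [0,0,0],"claw": -1},{"travel": [5.6,0,3.5],"rot": [0,0,0],"claw": -1},{"travel": [5.6,0,5.5],"rot": [0,0,0],"claw": -1}]}}

```text
t: 13.05
tool_pos: [536.5, -125.8, 133.6]
eef_rot: [[0.066, 0.998, -0.0], [0.998, -0.066, 0.0], [0.0, -0.0, -1.0]]
force: [0.1, -0.5, -0.1]
gripper_width: 10.9
```

```bash
python3 -c "
from h import *
go((537,-126.9,120),-3.7)"
```

```text
t 13.05 pos [ 536.5 -125.8  133.6] travel [-0.1   0.06  1.36] rot [-0.    -0.    -0.002] F [ 0.07 -0.46 -0.15] w 10.9
```

Request:
{"name": "move_arm", "arguments": {"motion": [{"travel": [-0.1,0.05,0.8],"rot": [0,0,0],"claw": -1},{"travel": [-0.1,0.05,1.4],"rot": [0,0,0],"claw": -1},{"travel": [-0.1,0.05,1.8],"rot": [0,0,0],"claw": -1},{"travel": [-0.1,0.05,2.1],"rot": [0,0,0],"claw": -1},{"travel": [-0.1,0.05,2.4],"rot": [0,0,0],"claw": -1}]}}

```text
t: 13.55
tool_pos: [537.4, -127.4, 111.0]
eef_rot: [[0.067, 0.998, 0.001], [0.998, -0.067, -0.0], [-0.0, 0.001, -1.0]]
force: [-0.3, -0.3, 0.4]
gripper_width: 0.5
```

Request:
{"name": "move_arm", "arguments": {"motion": [{"travel": [0,0,0.3],"rot": [0,0,0],"claw": -1},{"travel": [0,0,0.6],"rot": [0,0,0],"claw": -1},{"travel": [0,0,0.9],"rot": [0,0,0],"claw": -1},{"travel": [0,0,1.1],"rot": [0,0,0],"claw": -1},{"travel": [0,0,1.3],"rot": [0,0,0],"claw": -1}]}}

```text
t: 14.05
tool_pos: [537.1, -127.2, 97.5]
eef_rot: [[0.067, 0.998, -0.0], [0.998, -0.067, 0.0], [-0.0, -0.0, -1.0]]
force: [0.6, 0.8, 1.0]
gripper_width: 0.5
```

Next, slowly to the hard stop, expected at TCP z ≈ 94.

Request:
{"name": "move_arm", "arguments": {"motion": [{"travel": [0,0,0.1],"rot": [0,0,0],"claw": -1},{"travel": [0,0,0.2],"rot": [0,0,0],"claw": -1},{"travel": [0,0,0.25],"rot": [0,0,0],"claw": -1},{"travel": [0,0,0.3],"rot": [0,0,0],"claw": -1},{"travel": [0,0,0.3],"rot": [0,0,0],"claw": -1}]}}

```text
t: 14.55
tool_pos: [537.1, -127.3, 94.6]
eef_rot: [[0.067, 0.998, -0.0], [0.998, -0.067, -0.0], [-0.0, -0.0, -1.0]]
force: [0.1, 0.5, 0.4]
gripper_width: 0.6
```

Request:
{"name": "move_arm", "arguments": {"motion": [{"travel": [0,0,0.03],"rot": [0,0,0],"claw": -1},{"travel": [0,0,0.06],"rot": [0,0,0],"claw": -1},{"travel": [0,0,0.1],"rot": [0,0,0],"claw": -1},{"travel": [0,0,0.1],"rot": [0,0,0],"claw": -1},{"travel": [0,0,0.1],"rot": [0,0,0],"claw": -1}]}}

```text
t: 15.05
tool_pos: [537.2, -127.2, 94.2]
eef_rot: [[0.067, 0.998, 0.0], [0.998, -0.067, -0.0], [-0.0, 0.0, -1.0]]
force: [-1.9, 0.8, 6.5]
gripper_width: 0.3
```

The hard stop shows at z 94.2 (6.5 N), as predicted. Now I'll lift off and check.

Request:
{"name": "move_arm", "arguments": {"motion": [{"travel": [0,0,0],"rot": [0,0,0],"claw": -1},{"travel": [0,0,-0.3],"rot": [0,0,0],"claw": -1},{"travel": [0,0,-3],"rot": [0,0,0],"claw": -1},{"travel": [0,0,-7],"rot": [0,0,0],"claw": -1},{"travel": [0,0,-11],"rot": [0,0,0],"claw": -1}]}}

```text
t: 15.55
tool_pos: [536.8, -127.2, 204.7]
eef_rot: [[0.067, 0.998, -0.001], [0.998, -0.067, 0.0], [0.0, -0.001, -1.0]]
force: [0.1, -0.6, -0.6]
gripper_width: 0.6
```

```bash
python3 - <<'E'
from h import *
im,d=camera('scene'); W=cloud('scene',d); w=W.reshape(-1,3)
sel=lambda lo,hi:w[(w[:,2]>lo)&(w[:,2]<hi)&(abs(w[:,0]-533)<60)&(abs(w[:,1]+180)<80)]
g=sel(80,88.5); print('bar',len(g),np.median(g[:,2]),cv2.minAreaRect(g[:,:2].astype(np.float32)))
g=sel(118,160); print('plate',g.mean(0),g.min(0),g.max(0))
g=sel(90,115); g=g[g[:,1]>-158]; print('lever',len(g),g.min(0),g.max(0),g.mean(0))
go((537,-127,200),-3.7)
cv2.imwrite('pics/g5.png',cv2.resize(im[200:400,40:240],(600,600),interpolation=cv2.INTER_CUBIC))
E
```

```text
bar 1367 86.83740816980465 ((533.8038330078125, -180.78863525390625), (119.7824478149414, 39.36449432373047), 86.29383850097656)
plate [ 537.70993839 -180.66010656  141.77714571] [ 525.53271864 -193.30256864  118.45547872] [ 542.68369176 -168.69758471  154.21004393]
lever 398 [ 519.66681468 -157.91452599   90.03637958] [ 550.21213828 -119.80614512   98.05951888] [ 538.02882697 -140.44513586   94.88468455]
t 15.6 pos [ 539.5 -127.9  211.6] travel [ 0.08 -0.26  1.16] rot [ 0.008  0.002 -0.002] F [2.38 0.71 7.41] w 0.5
```

View pics/g5.png

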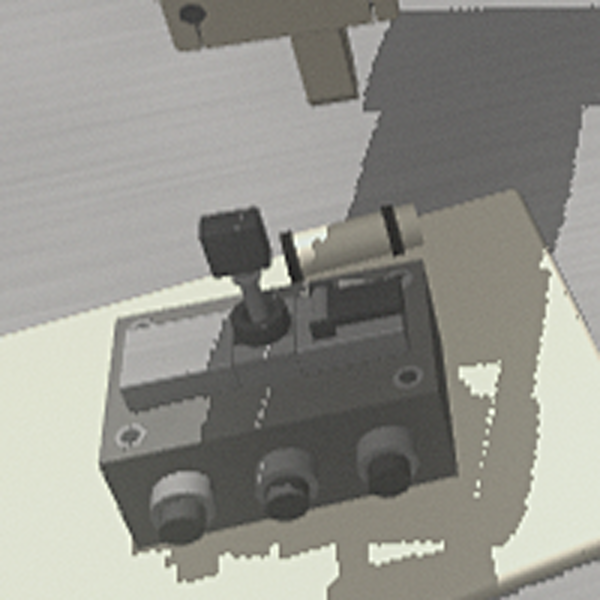

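The lever is flat (all below z 98), and the bar and plate haven't moved. I'll let the arm settle, then hand in.

Request:
{"name": "move_arm", "arguments": {"motion": [{"travel": [0,0,0],"rot": [0,0,0],"claw": -1},{"travel": [0,0,0],"rot": [0,0,0],"claw": -1},{"travel": [0,0,0],"rot": [0,0,0],"claw": -1},{"travel": [0,0,0],"rot": [0,0,0],"claw": -1},{"travel": [0,0,0],"rot": [0,0,0],"claw": -1}]}}

```text
t: 16.1
tool_pos: [536.9, -127.1, 202.9]
eef_rot: [[0.067, 0.998, -0.001], [0.998, -0.067, 0.0], [0.0, -0.001, -1.0]]
force: [-0.3, 0.1, 0.4]
gripper_width: 0.5
```

```bash
python3 -c "
from h import *
print(arm.finish_job())"
```

```text
the job is handed in; nothing more can be done
None
```

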